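# Seat a magnifier's lens barrel in the sprung V-rest and hold it down

## Task

At the silversmith's bench, lift the black lens barrel off its wooden stand and lay it, without dropping it, in the steel V-rest, centred over its two saddles with the glass end towards the red post, and let go so that it settles on both sides of the V. Then, without gripping it again, press down on top of the barrel with the fingertips until the sprung rest has sunk about half way (7 mm), never to its bottom stop, and finish while still holding it pressed there. Leave the dish, ring mandrel, bangle and tweezers where they are.

Things in the scene. Friction and masses are not known exactly. Their poses are not given: they have to be found in the camera images.
- barrel: The lens barrel: a black cylinder 34 mm in diameter and 120 mm long, about 0.25 kg, smooth and round, a brass band and glass face at one end. Origin at its middle, on its axis; its x axis runs along the cylinder towards the glass end. It lies level, free to roll about its own axis.
- barrel_glass (a point): Centre of the barrel's glass end face, 60 mm along +x from the barrel's origin.
- rest: Fixed light-wood stand holding the barrel at the start: base 126 x 56 x 8 mm, two notched uprights (14 mm thick, 48 mm either side of the middle along x, up to 38 mm high), 82 mm free between them for fingers. Origin under the base's centre, on the table; the barrel lies along its x axis, up to 6 mm off centre, its axis 40 mm above the table.
- v_seat (a point): Where the middle of the barrel's axis is once seated; moves with the sprung rest (76 mm above the table while up). x runs along the V towards the red post, z up. The rest is two 90-degree V saddles, each 14 mm thick, centred 48 mm either side of this point along x, with 82 mm free between them for fingers; there the deck lies 32 mm below this point.
- v_stage (a joint): How far the sprung V-rest has sunk, in m: 0 up, 0.014 on its bottom stop. It stays up under the barrel's weight alone; it begins to sink at about 1.5 N of push and takes about 0.5 N more for each mm (about 5 N at half way). It springs back.
- v_base: Fixed dark steel base of the V-rest, 136 x 70 x 20 mm; origin under its centre on the table, straight below v_seat and with the same axes. The red post stands at its +x end, 83 to 89 mm from the centre, 24 mm wide and 60 mm high.
- flank_left: The steel side of the V on the +y side of v_seat (both saddles). It touches a seated barrel 12 mm out from and 12 mm below its axis, and slopes at 45 degrees up to 23 mm out, 1 mm below the axis. Origin 40 mm below v_seat.
- flank_right: The same on the -y side of v_seat. Origin 40 mm below v_seat.
- dish: Bystander: small steel dish, 56 mm wide, 20 mm high, on the slate; origin under its centre.
- mandrel: Bystander: upright steel ring mandrel, foot 38 mm wide, 75 mm high, on the slate; origin under its centre.
- bangle: Bystander: silver bangle lying flat on the table, 62 mm wide, 9 mm high; origin under its centre.
- tweezers: Bystander: steel tweezers 110 mm long lying on the slate, 5 mm high; origin under their middle. The slate (170 x 240 x 10 mm) lies fixed, its centre 0.745 m straight ahead of the robot's base.
Not all that is in view belongs to the job. What is meant by the barrel is not green, and is the larger of those in its own colour. Leave any purple look-alike of the v_base alone.

How it is judged:
On the way, in this order (a step that is already met when the one before it is completed fails the run):
1. the barrel is held by the fingers, lifted clear of its stand and not yet on the V (height (world z) of barrel above 0.085 m and contact force between the fingers and barrel above 1 N and contact force between each of rest, flank_left, flank_right and barrel below 0.05 N), for 0.1 s.
2. the barrel lies free and settled in the V, the fingers off it and the rest still up (x of barrel in the frame of v_seat between -0.01 and 0.01 m and y of barrel in the frame of v_seat between -0.003 and 0.003 m and z of barrel in the frame of v_seat between -0.003 and 0.003 m and angle between the x axis of barrel and the x axis of v_seat, either way round below 0.06 rad and x of barrel_glass in the frame of v_seat above 0.03 m and contact force between the fingers and barrel below 0.05 N and contact force between each of flank_left, flank_right and barrel above 0.5 N and value of joint v_stage below 0.003 m and linear speed of barrel below 0.03 m/s), for 0.1 s.
At the end, for the whole second after the job is handed in: Fingertips hold the settled barrel still in the V with 1 to 20 N: within 10 mm along it, 3 mm across and in height, 0.06 rad parallel, glass end to the red post, over 0.6 N on each side of the V, rest sunk 4 to 10.5 mm; bystanders moved under 20 mm (x of barrel in the frame of v_seat between -0.01 and 0.01 m and y of barrel in the frame of v_seat between -0.003 and 0.003 m and z of barrel in the frame of v_seat between -0.003 and 0.003 m and angle between the x axis of barrel and the x axis of v_seat, either way round below 0.06 rad and x of barrel_glass in the frame of v_seat above 0.03 m and value of joint v_stage between 0.004 and 0.0105 m and contact force between each of flank_left, flank_right and barrel above 0.6 N and contact force between the fingers and barrel between 1 and 20 N and contact force between rest and barrel below 0.05 N and linear speed of barrel below 0.02 m/s and distance of each of dish, mandrel, bangle, tweezers from where it was at the start of the episode below 0.02 m); the arm keeps its last pose, push and grip.
It fails at once if the barrel is dropped (falls faster than 0.4 m/s out of the fingers) (contact force between the fingers and barrel below 0.02 N and linear speed of barrel above 0.4 m/s).
It fails at once if the sprung rest is driven onto its bottom stop (value of joint v_stage above 0.0133 m).
It fails at once if a bystander is moved by more than 30 mm (distance of any of dish, mandrel, bangle, tweezers from where it was at the start of the episode above 0.03 m).
It also fails if it takes over 48 s, if anything falls off the work surface, if the arm or the gripper's body presses on something with over 40 N, if the wrist force passes 120 N, or if a joint passes its speed limit or range.

## Robot

A 6-joint arm with a two-finger parallel gripper is mounted at the origin on the work surface. World frame = base frame: x ahead of the robot, y to its left, z up, the work surface at z = 0. Lengths are in m, angles in rad, forces in N, time in s.
With the tool pointing down it reaches from about 0.35 to 0.775 m from the base axis. Payload 7.3 kg.
Tool frame: the origin (TCP) lies on the centre line of the jaws, within the pads' length; the fingertips stand 25 mm ahead of it and the grasp point (between the pads) lies 6 mm ahead of it; z points along the fingers, y is the line along which they close (so a half turn about z gives the same grasp; the last joint's range is limited). The gripper opens to 92 mm and grips with 3 to 60 N. Pads are 19 mm wide; open, the fingers measure 130 mm over their backs; the gripper's body (75 mm by 190 mm) begins 47 mm behind the grasp point.
Start: joints at [1.142, 0.342, 1.524, -0, 1.275, -0.146], TCP at [0.146, 0.504, 0.252] pointing down, gripper open.
Joint ranges: [-2.53, 2.53], [-0.77, 2.02], [0.04, 2.7], [-1, 4.14], [0.28, 2.66], [-3.11, 3.11]. Speed limits (rad/s): [2.57, 2.57, 3.14, 3.14, 3.14, 3.14].

## Interface

Orientations are given as [roll, pitch, yaw] about the fixed x, y, z axes, in that order (R = Rz(yaw) Ry(pitch) Rx(roll)).
In Python, from cell import status, read_camera, camera_info, ticket, models gives the robot as it stands.
- The arm moves only by the tool send_rows, never from a script. Its argument "plan" is a list of rows, each an object with "offset": the shift along the tool's x, y, z in mm, a list of three; "yaw": the turn about the tool's z in rad. In form: [{"offset": [dx, dy, dz], "yaw": yaw}, ...]. A call has 1 to 20 rows; each row shifts and turns the commanded pose from where the row before left it, along the tool's axes as they then stand; what a row does not reach is not made up. A row lasts 1/10 s, in which the tool goes at most 50 mm and 8.59 degrees, less where a joint would pass 70% of its speed; a pose out of reach is approached as far as the arm can. A call is refused whole if a number of a shift passes 50 or a number of a turn 0.15, either way. A call with a gripper value outside its range is refused whole. "hand" is the closure, from 0 (fully open) to 1 (shut), set as the call begins (left out, the last holds). The fingers move at their own pace and stop on an object; "squeeze" is the grip in N (left out, the last holds). Time passes only in rows, so rows that do not move let the fingers close. It gives the time, the measured TCP pose, the force, the opening and the grip force at its end, in the units of the state.
- status.observe(): the state, without advancing time (a new reading comes with each control period).
- read_camera(name): name is "scene" or "top" or "wrist"; returns the picture (384x512x3 uint8, red, green, blue); there is no depth.
- camera_info(name): a dict with "vfov" (degrees; the focal length in pixels is half the picture's height over the tangent of half this angle, whatever the lens; pixels are square), "cx", "cy" (the principal point, pixels), "origin" and "attitude" of the camera in the world. Camera axes: x right, y down, z forward; pixel columns grow to the right and rows downward; lengths in m; the calibration is good to about 2 mm. The wrist camera is an equidistant fisheye: a pixel r from the principal point sees the ray r / f radians off the axis. A picture is of the moment at which its call begins: read the wrist's pose just before it. camera_info takes no time and is no camera call; for the wrist camera it gives the pose at the moment of the call.
- ticket.hand_in(): hands the job in; it is judged then, once.
Trained networks look in the newest picture that a camera, given by its name, has taken for a name from the list of things; names that differ only in an ending like _2 or _b are one class to them, and where a whole thing is asked for, a point or a joint stands for the part that bears it (a point fixed in the world has none). Each returns a list of dicts, best first, with "conf" (0 to 1); they miss things now and then, are a little off and sometimes report something else, mostly with a low value. They report only what shows in the picture. A call takes as long as a camera call. They do not tell look-alikes from the thing itself.
- models.regions_of(camera, label): "mask" (384x512 bool, what is visible of it) and "extent" ([left, top, right, bottom] in pixels, round what is visible of it).
The state is a dict: "time": time; "qpos": joint angles; "qvel": joint speeds; "joint_efforts": joint torques, N m; "tool_pos": TCP position; "tool_rot": TCP orientation; "contact_force": force on the tool from outside, world axes, zero at the start; "torque": the same for the moment, N m; "opening": finger opening in m; "grip_force": force on a finger pad.
Only numpy, scipy, OpenCV 4.12 (cv2) and the standard library are available. Lean on these libraries where they do the work, as an engineer would, in place of code of your own. Each camera call takes 0.05 s, during which the arm holds its last target. There are 200 camera calls.

## Working session

There is one attempt and no reset: what is moved stays moved. The work goes in short steps, Python scripts to look and compute and a tool call to move; the robot and the scene stay as the last step left them, time stands still between calls to the robot, and variables do not carry over. Pictures are saved under pics/ and viewed, at most 10 in all, crops included, and the job is handed in when it is done.

Besides the shell and the picture viewer there is one more tool, called after "Request:" by a JSON object that holds its "fn" and its "kwargs". send_rows: Moves the arm, as the interface text tells. Its arguments: {"type":"object","properties":{"plan":{"type":"array"},"hand":{"type":"number"},"squeeze":{"type":"number"}},"required":["plan"]}

```bash
mkdir -p pics; python3 - <<'E'
from cell import status, read_camera, camera_info, models
import cv2,numpy as np
s=status.observe(); print(s)
for n in ("top","scene"):
    im=read_camera(n); cv2.imwrite(f"pics/{n}0.png",im[:,:,::-1]); print(n,camera_info(n))
    for l in ("barrel","v_base","rest"):
        for r in models.regions_of(n,l): print(n,l,round(r["conf"],2),r["extent"],int(r["mask"].sum()))
E
```

```text
{'time': 0.0, 'qpos': array([ 1.14201719e+00,  3.42760360e-01,  1.52500214e+00,  5.34243107e-06,
        1.27543999e+00, -1.45989527e-01]), 'qvel': array([ 0.0003405 ,  0.0007908 , -0.00106676, -0.0009282 ,  0.0005346 ,
       -0.00011879]), 'joint_efforts': array([-1.92736052e-04, -4.31245422e+01, -2.44220585e+01,  7.16987858e-02,
        5.62233967e-02, -1.41836672e-04]), 'tool_pos': array([0.14630861, 0.50381227, 0.25103061]), 'tool_rot': array([-3.14000068e+00, -2.39239971e-04,  2.85880129e+00]), 'contact_force': array([-0.29293966,  0.18461758,  0.15331538]), 'torque': array([-0.01276772,  0.01921402,  0.05393411]), 'grip_force': 0.0, 'opening': 0.09194951204173671}
top {'vfov': 43.44262046516145, 'cx': 261.50135070789963, 'cy': 184.8467797646259, 'origin': array([0.36477798, 0.01932707, 1.23119051]), 'attitude': array([-2.94696883, -0.02461873, -1.57074073])}
top barrel 0.76 [335.0, 215.2, 351.2, 262.5] 635
top barrel 0.72 [382.8, 232.0, 414.8, 282.0] 686
top barrel 0.7 [326.5, 170.0, 359.7, 198.0] 369
top v_base 0.85 [87.7, 199.4, 134.5, 266.0] 1862
top v_base 0.84 [163.8, 189.0, 207.3, 257.0] 1707
top rest 0.61 [325.3, 211.6, 354.1, 264.9] 429
scene {'vfov': 50.873365102120886, 'cx': 254.41830245972454, 'cy': 196.76799832555966, 'origin': array([1.01599619, 0.34568518, 0.85344262]), 'attitude': array([-2.53038313,  0.00982066,  2.24621147])}
scene barrel 0.83 [182.9, 156.9, 195.8, 186.1] 319
scene barrel 0.72 [179.7, 100.8, 217.4, 125.6] 444
scene barrel 0.62 [212.0, 116.0, 242.9, 155.9] 524
scene v_base 0.97 [307.6, 192.2, 370.1, 249.2] 1981
scene v_base 0.66 [382.9, 223.1, 450.8, 290.4] 2306
scene v_base 0.37 [179.1, 222.7, 205.5, 242.4] 366
scene rest 0.72 [207.9, 124.7, 245.6, 162.6] 421
```

```bash
python3 - <<'E'
import cv2
a=cv2.imread("pics/top0.png")[140:310,60:440]; cv2.imwrite("pics/topc.png",cv2.resize(a,None,fx=2.1,fy=2.1,interpolation=cv2.INTER_CUBIC))
E
```

```text
(no output)
```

View pics/topc.png

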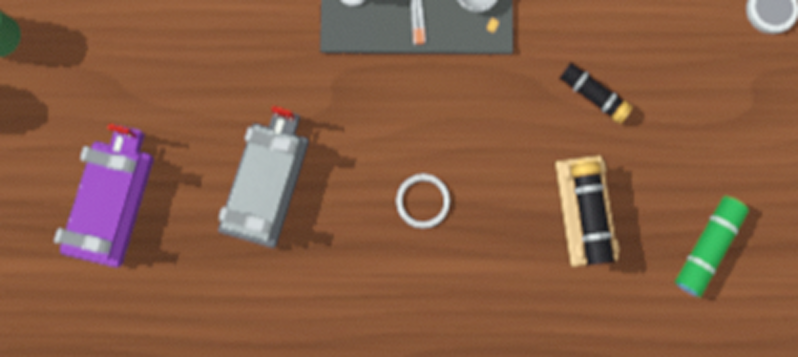

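View pics/scene0.png

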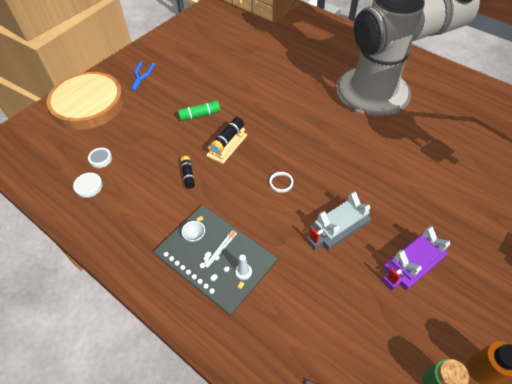

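The top view shows three barrel candidates: the black one on the wooden stand (343,239), a smaller black one (343,184) and a green one (399,257). I choose the one on the stand, with its brass/glass end towards the picture's top. The V-rest is the grey one (185,223), not the purple one (110,232), with its red post at the top (194,193).

```bash
cat > h.py <<'E'
from cell import status, read_camera, camera_info, models
import cv2,numpy as np
from scipy.spatial.transform import Rotation as R
def rays(n,px,ci):
    px=np.atleast_2d(np.asarray(px,float)); f=192/np.tan(np.radians(ci["vfov"]/2))
    d=(px-[ci["cx"],ci["cy"]])/f
    if n=="wrist":
        r=np.linalg.norm(d,axis=1,keepdims=True)+1e-12
        v=np.hstack([d/r*np.sin(r),np.cos(r)])
    else: v=np.hstack([d,np.ones((len(d),1))])
    return R.from_euler("xyz",ci["attitude"]).apply(v)
def toz(n,px,z,ci=None):
    ci=ci or camera_info(n); v=rays(n,px,ci); o=np.array(ci["origin"])
    z=np.broadcast_to(z,len(v))
    return o+v*((z-o[2])/v[:,2])[:,None]
def topx(n,P,ci=None):
    ci=ci or camera_info(n); f=192/np.tan(np.radians(ci["vfov"]/2))
    c=R.from_euler("xyz",ci["attitude"]).inv().apply(np.atleast_2d(P)-ci["origin"])
    rho=np.linalg.norm(c[:,:2],axis=1,keepdims=True)
    k=np.arctan2(rho,c[:,2:])/rho if n=="wrist" else 1/c[:,2:]
    return c[:,:2]*k*f+[ci["cx"],ci["cy"]]
def axis(P):
    (c,s,a)=cv2.minAreaRect((P[:,:2]*1000).astype(np.float32)); b=cv2.boxPoints((c,s,a))
    e=max((b[1]-b[0],b[2]-b[1]),key=np.linalg.norm)
    return np.array(c)/1000,np.array(s)/1000,np.arctan2(e[1],e[0])
E
python3 - <<'E'
from h import *
read_camera("top")
for l,z in (("barrel",.045),("v_base",.044)):
    for r in models.regions_of("top",l):
        ys,xs=np.nonzero(r["mask"]); print(l,r["extent"],*axis(toz("top",np.c_[xs,ys],z)))
# V-rest post/near-end estimate from pixels in crop (post top z=.06)
k=lambda u,v:(u/2.1+60,v/2.1+140)
print("post",toz("top",[k(282,112)],.06)); print("saddles tops",toz("top",[k(249,137),k(294,143),k(222,220),k(270,228)],.072))
print("base corners",toz("top",[k(219,232),k(275,246)],.02))
print("barrel glass",toz("top",[k(586,168)],.05),"end",toz("top",[k(598,262)],.05))
E
```

```text
barrel [385.1, 230.6, 416.4, 280.8] [ 0.42229776 -0.34658939] [0.03329804 0.1205731 ] -0.56895715
barrel [333.3, 215.4, 352.5, 264.8] [ 0.45975653 -0.20688135] [0.12305958 0.03670766] 0.13211247
barrel [329.5, 170.4, 360.3, 197.8] [ 0.60390906 -0.21581406] [0.09061733 0.02592461] 0.8885603
barrel [220.7, 125.3, 237.2, 140.7] [0.73103998 0.07860437] [0.04137628 0.03307746] 0.77389157
v_base [163.6, 189.6, 206.8, 258.5] [0.50326608 0.17410275] [0.07448855 0.1574637 ] -0.29407224
v_base [88.2, 201.5, 136.8, 265.8] [0.48036346 0.35860666] [0.0816169  0.15771062] -0.25760064
post [[0.57361894 0.15593072 0.06      ]]
saddles tops [[0.54203224 0.19167459 0.072     ]
 [0.53523812 0.13976001 0.072     ]
 [0.44676495 0.21901897 0.072     ]
 [0.43783903 0.16449492 0.072     ]]
base corners [[0.43632168 0.23096707 0.02      ]
 [0.4200129  0.16450573 0.02      ]]
barrel glass [[ 0.51001325 -0.20159488  0.05      ]] end [[ 0.40075808 -0.21213028  0.05      ]]
```

Request:
{"fn": "send_rows", "kwargs": {"plan": [{"offset": [-35,-18,0],"yaw": 0},{"offset": [-35,-18,0],"yaw": 0},{"offset": [-35,-18,0],"yaw": 0},{"offset": [-35,-18,0],"yaw": 0},{"offset": [-35,-18,0],"yaw": 0},{"offset": [-35,-18,0],"yaw": 0},{"offset": [-35,-18,0],"yaw": 0},{"offset": [-35,-18,0],"yaw": 0},{"offset": [-35,-18,0],"yaw": 0},{"offset": [-35,-18,0],"yaw": 0},{"offset": [-35,-18,0],"yaw": 0},{"offset": [-35,-18,0],"yaw": 0},{"offset": [0,0,0],"yaw": 0},{"offset": [0,0,0],"yaw": 0}], "hand": 0}}

```text
time: 1.95
tool_pos: [0.4896, 0.1791, 0.2514]
tool_rot: [-3.142, -0.001, 2.857]
contact_force: [-0.2, -0.5, -0.6]
opening: 0.0916
grip_force: 0.0
```

```bash
python3 - <<'E'
from h import *
s=status.observe(); print(s["tool_pos"],s["tool_rot"],s["contact_force"])
ci=camera_info("wrist"); print(ci)
im=read_camera("wrist"); cv2.imwrite("pics/w1.png",im[:,:,::-1]); np.save("w1ci.npy",ci,allow_pickle=True)
for r in models.regions_of("wrist","v_base")+models.regions_of("wrist","flank_left"): print(r["conf"],r["extent"])
E
```

```text
[0.48960067 0.17906788 0.2513923 ] [-3.14157814e+00 -9.43213934e-04  2.85684744e+00] [-0.23597495 -0.48144111 -0.61853693]
{'vfov': 65.70646984690485, 'cx': 253.35055054441074, 'cy': 195.56807448590814, 'origin': array([0.41968548, 0.1992266 , 0.38486741]), 'attitude': array([ 2.86665340e+00, -1.92350017e-04,  1.28667543e+00])}
0.76 [359.8, 68.6, 426.2, 194.3]
0.63 [228.6, 122.0, 282.3, 257.5]
0.84 [260.7, 133.1, 285.1, 234.0]
0.81 [401.1, 76.3, 428.6, 171.9]
```

View pics/w1.png

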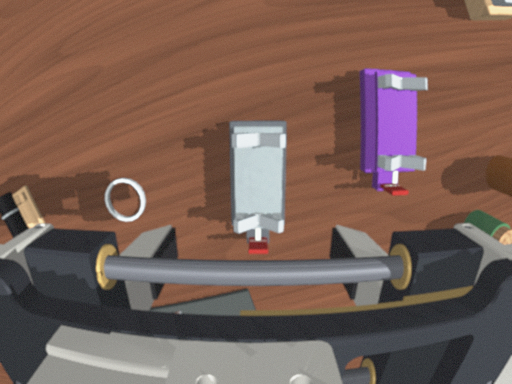

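The wrist view shows the grey rest at (258,180), its post at (258,246) and its axis nearly vertical in the picture; the purple look-alike is at (395,130).

```bash
cat > draw.py <<'E'
from h import *
import sys
def model(x,y,yaw,z0=0.0):
    T=R.from_euler("z",yaw)
    g=[]
    for sx in(-48,48):
        for dx in(-7,7):
            g.append([(sx+dx,-23,75),(sx+dx,0,52),(sx+dx,23,75)])
    g.append([(-68,-35,20),(68,-35,20),(68,35,20),(-68,35,20),(-68,-35,20)])
    g.append([(83,-12,60),(89,-12,60),(89,12,60),(83,12,60),(83,-12,60)])
    return [T.apply(np.array(q,float)/1000)+[x,y,0] for q in g]
def overlay(img,n,ci,pose,box,k,out):
    a=img[box[1]:box[3],box[0]:box[2]]; a=cv2.resize(a,None,fx=k,fy=k,interpolation=cv2.INTER_CUBIC)
    for q in model(*pose):
        p=((topx(n,q,ci)+.5-[box[0],box[1]])*k).astype(np.int32); cv2.polylines(a,[p],False,(0,255,0),1)
    cv2.imwrite(out,a)
E
python3 - <<'E'
from draw import *
ci=np.load("w1ci.npy",allow_pickle=True).item(); im=cv2.imread("pics/w1.png")
print(toz("wrist",[(258,246)],.06,ci), toz("wrist",[(231,122),(286,122)],.02,ci))
overlay(im,"wrist",ci,(.490,.178,-.285),(215,110,305,260),4,"pics/w1o.png")
E
```

```text
[[0.56982991 0.16128103 0.06      ]] [[0.42155063 0.1704101  0.02      ]
 [0.44015836 0.23481408 0.02      ]]
```

View pics/w1o.png

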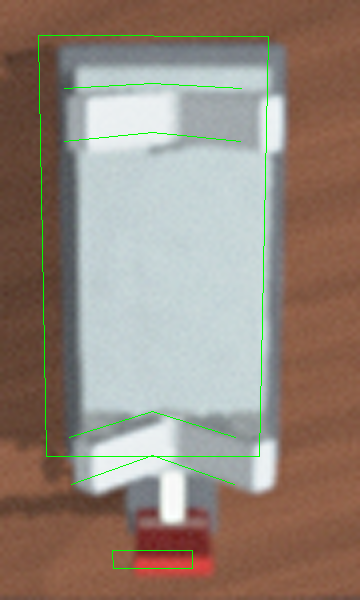

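Request:
{"fn": "send_rows", "kwargs": {"plan": [{"offset": [-8,-38,0],"yaw": 0},{"offset": [-8,-38,0],"yaw": 0},{"offset": [-8,-38,0],"yaw": 0},{"offset": [-8,-38,0],"yaw": 0},{"offset": [-8,-38,0],"yaw": 0},{"offset": [-8,-38,0],"yaw": 0},{"offset": [-8,-38,0],"yaw": 0},{"offset": [-8,-38,0],"yaw": 0},{"offset": [-8,-38,0],"yaw": 0},{"offset": [-8,-38,0],"yaw": 0},{"offset": [0,0,0],"yaw": -0.135},{"offset": [0,0,0],"yaw": -0.135},{"offset": [0,0,0],"yaw": -0.135},{"offset": [0,0,0],"yaw": 0},{"offset": [0,0,0],"yaw": 0}]}}

```text
time: 3.6
tool_pos: [0.4604, -0.2067, 0.2519]
tool_rot: [3.142, 0.0, -3.022]
contact_force: [-0.3, 0.1, -0.1]
opening: 0.0917
grip_force: 0.0
```

```bash
python3 - <<'E'
from h import *
ci=camera_info("wrist"); im=read_camera("wrist"); np.save("w2ci.npy",ci,allow_pickle=True)
s=status.observe(); print(s["tool_pos"],s["tool_rot"])
for l,z in (("barrel",.044),("rest",.038)):
  for r in models.regions_of("wrist",l):
    ys,xs=np.nonzero(r["mask"]); print(l,r["conf"],r["extent"],*axis(toz("wrist",np.c_[xs,ys],z,ci)))
c=topx("wrist",[.46,-.207,.04],ci)[0].astype(int); print(c)
x0,y0=max(c[0]-60,0),max(c[1]-75,0)
cv2.imwrite("pics/w2.png",im[:,:,::-1]); cv2.imwrite("pics/w2c.png",cv2.resize(im[y0:y0+150,x0:x0+120,::-1],None,fx=4,fy=4,interpolation=cv2.INTER_CUBIC)); print(x0,y0)
E
```

```text
[ 0.46042749 -0.2069166   0.25185552] [-3.14159226e+00  2.08404095e-04 -3.02136967e+00]
barrel 0.95 [205.2, 243.2, 258.4, 298.0] [ 0.59283179 -0.2189489 ] [0.0921377  0.02283575] 0.8569409
barrel 0.92 [239.4, 121.4, 264.7, 230.4] [ 0.46212296 -0.20730182] [0.12501573 0.03312893] 0.13117264
barrel 0.72 [112.9, 86.1, 180.7, 175.5] [ 0.42192099 -0.34545502] [0.03338407 0.11987308] -0.55169636
rest 0.57 [231.2, 127.0, 273.2, 221.2] [ 0.46090128 -0.20764964] [0.1193848  0.05312209] 0.13625862
[253 175]
193 100
```

View pics/w2c.png

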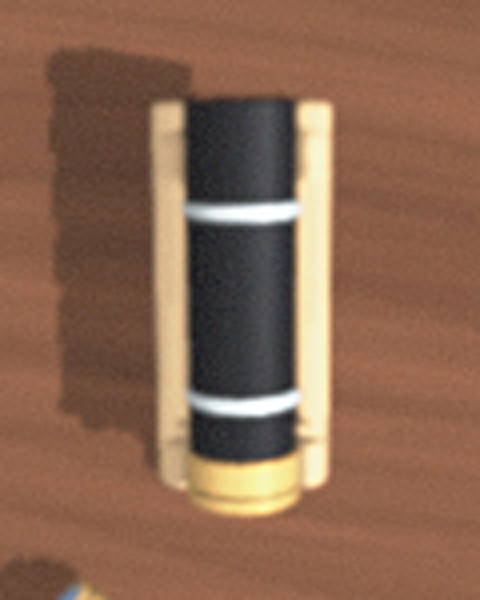

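The barrel on the stand at wrist pixel (252,176) is black, with its brass end at the bottom (towards +x). It agrees with the top view, so I go down on it.

Request:
{"fn": "send_rows", "kwargs": {"plan": [{"offset": [-1.5,0,30],"yaw": -0.01},{"offset": [0,0,40],"yaw": 0},{"offset": [0,0,40],"yaw": 0},{"offset": [0,0,40],"yaw": 0},{"offset": [0,0,30],"yaw": 0},{"offset": [0,0,16],"yaw": 0},{"offset": [0,0,10],"yaw": 0},{"offset": [0,0,0],"yaw": 0},{"offset": [0,0,0],"yaw": 0},{"offset": [0,0,0],"yaw": 0}]}}

```text
time: 4.75
tool_pos: [0.4625, -0.2079, 0.0468]
tool_rot: [-3.14, 0.002, -3.01]
contact_force: [0.4, 0.2, -0.1]
opening: 0.092
grip_force: 0.0
```

Request:
{"fn": "send_rows", "kwargs": {"plan": [{"offset": [0,0,0],"yaw": 0},{"offset": [0,0,0],"yaw": 0},{"offset": [0,0,0],"yaw": 0},{"offset": [0,0,0],"yaw": 0},{"offset": [0,0,0],"yaw": 0},{"offset": [0,0,0],"yaw": 0},{"offset": [0,0,0],"yaw": 0},{"offset": [0,0,0],"yaw": 0}], "hand": 1, "squeeze": 25}}

```text
time: 5.55
tool_pos: [0.4617, -0.2071, 0.0456]
tool_rot: [3.141, -0.0, -3.01]
contact_force: [0.7, 2.6, 1.0]
opening: 0.0333
grip_force: 25.0
```

Request:
{"fn": "send_rows", "kwargs": {"plan": [{"offset": [0,0,-5],"yaw": 0},{"offset": [0,0,-10],"yaw": 0},{"offset": [0,0,-20],"yaw": 0},{"offset": [0,0,-25],"yaw": 0},{"offset": [0,0,-25],"yaw": 0},{"offset": [0,0,-25],"yaw": 0},{"offset": [0,0,-25],"yaw": 0},{"offset": [0,0,-15],"yaw": 0},{"offset": [0,0,0],"yaw": 0},{"offset": [0,0,0],"yaw": 0}]}}

```text
time: 6.55
tool_pos: [0.4616, -0.2074, 0.1957]
tool_rot: [-3.141, 0.0, -3.009]
contact_force: [-1.1, 0.1, -2.0]
opening: 0.0331
grip_force: 25.0
```

```bash
python3 - <<'E'
from h import *
s=status.observe(); print(s["tool_pos"],s["tool_rot"],s["contact_force"],s["opening"],s["grip_force"])
ci=camera_info("wrist"); im=read_camera("wrist"); cv2.imwrite("pics/w3.png",im[:,:,::-1])
for r in models.regions_of("wrist","barrel"): print(r["conf"],r["extent"])
# predicted barrel end pixels if the grasp is centred
c,a=s["tool_pos"]-[0,0,.006],s["tool_rot"][2]
d=-np.array([np.cos(a),np.sin(a),0])
print(topx("wrist",[c-d*.06+[0,0,.017],c-d*.06+[0,0,-.017],c+d*.06+[0,0,.017]],ci))
E
```

```text
[ 0.4615596  -0.20740424  0.19570933] [-3.14147488e+00  1.60864690e-04 -3.00939556e+00] [-1.09577536  0.13188732 -2.00297434] 0.033054368249973355 24.996644854545593
0.87 [215.9, 133.5, 289.3, 310.6]
0.87 [92.5, 81.4, 171.6, 179.6]
0.63 [217.7, 285.2, 222.3, 299.4]
[[254.49835856 145.15976954]
 [254.2270046  138.3049383 ]
 [254.04543099 359.44466244]]
```

View pics/w3.png

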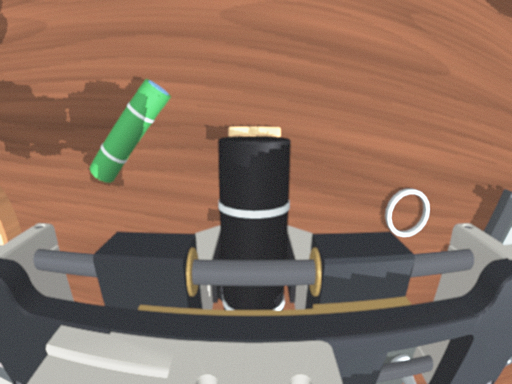

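The barrel is held, with its rear end at row about 138, which means it is centred to within a couple of mm. I now carry it over the V-rest.

Request:
{"fn": "send_rows", "kwargs": {"plan": [{"offset": [-4,17.4,0],"yaw": 0},{"offset": [-7.5,34.8,0],"yaw": 0},{"offset": [-7.5,34.8,0],"yaw": 0},{"offset": [-7.5,34.8,0],"yaw": 0},{"offset": [-7.5,34.8,0],"yaw": 0},{"offset": [-7.5,34.8,0],"yaw": 0},{"offset": [-7.5,34.8,0],"yaw": 0},{"offset": [-7.5,34.8,0],"yaw": 0},{"offset": [-7.5,34.8,0],"yaw": 0},{"offset": [-7.5,34.8,0],"yaw": 0},{"offset": [-7.5,34.8,0],"yaw": 0},{"offset": [-4,17.4,0],"yaw": 0},{"offset": [0,0,0],"yaw": 0.07},{"offset": [0,0,0],"yaw": 0.07},{"offset": [0,0,0],"yaw": 0.07},{"offset": [0,0,0],"yaw": 0.07},{"offset": [0,0,0],"yaw": 0.07},{"offset": [0,0,0],"yaw": 0.07},{"offset": [0,0,0],"yaw": 0},{"offset": [0,0,0],"yaw": 0}]}}

```text
time: 8.65
tool_pos: [0.4933, 0.1828, 0.1949]
tool_rot: [-3.141, -0.001, 2.856]
contact_force: [-0.3, -0.4, -2.6]
opening: 0.0331
grip_force: 25.0
```

Request:
{"fn": "send_rows", "kwargs": {"plan": [{"offset": [0,0,20],"yaw": 0},{"offset": [0,0,20],"yaw": 0},{"offset": [0,0,20],"yaw": 0},{"offset": [0,0,10],"yaw": 0},{"offset": [0,0,0],"yaw": 0},{"offset": [0,0,0],"yaw": 0}]}}

```text
time: 9.25
tool_pos: [0.494, 0.183, 0.1262]
tool_rot: [3.141, 0.0, 2.854]
contact_force: [0.7, -0.0, -1.4]
opening: 0.0332
grip_force: 25.0
```

```bash
python3 - <<'E'
from draw import *
s=status.observe(); print(s["tool_pos"],s["tool_rot"],s["contact_force"],s["grip_force"])
for n in ("wrist","scene","top"):
    ci=camera_info(n); im=read_camera(n)[:,:,::-1].copy(); cv2.imwrite(f"pics/{n}4.png",im)
    p=topx(n,[.493,.183,.06],ci)[0].astype(int); w,k=((75,4) if n!="wrist" else (120,2))
    if n=="wrist": p=np.array([256,192])
    x0,y0=max(p[0]-w,0),max(p[1]-w,0)
    overlay(im,n,ci,(.493,.183,-.29),(x0,y0,x0+2*w,y0+2*w),3 if n=="wrist" else 2,f"pics/{n}4o.png")
    if n=="wrist": a=cv2.imread(f"pics/{n}4o.png")[:600,:600]
a=cv2.resize(a,(480,480)); b=cv2.imread("pics/scene4o.png"); c=cv2.imread("pics/top4o.png")
o=np.zeros((600,800,3),np.uint8); o[:480,:480]=a; o[:300,500:800]=b[:300,:300]; o[300:600,500:800]=c[:300,:300]; cv2.imwrite("pics/m4.png",o)
E
```

```text
[0.49397846 0.18298859 0.12616675] [3.14126921e+00 4.89384542e-04 2.85433141e+00] [ 0.66255808 -0.04422982 -1.36498017] 24.995578229427338
```

View pics/m4.png

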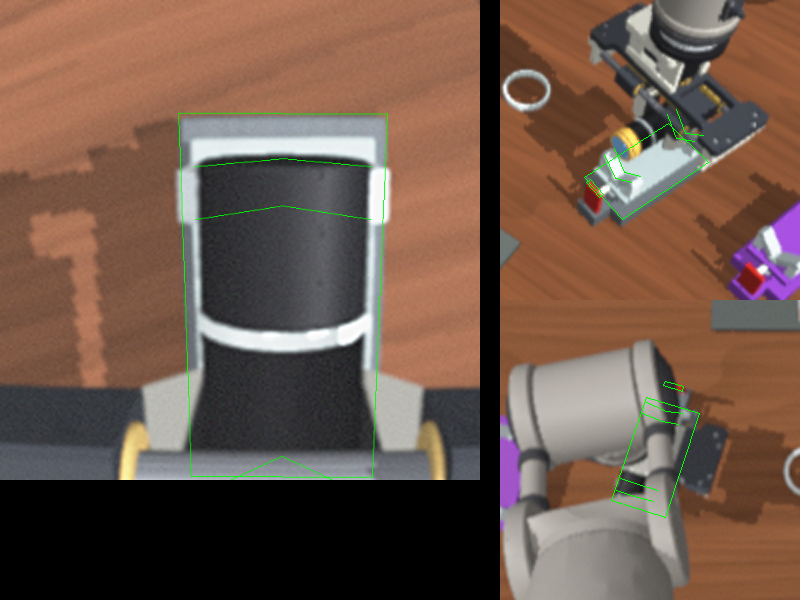

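Laterally the barrel (wrist columns about 200 to 370) sits centred between the saddle lips (178 to 388), the lengthwise error is about 1 mm, and the glass end faces the red post. I lower it.

Request:
{"fn": "send_rows", "kwargs": {"plan": [{"offset": [-1,0,10],"yaw": 0},{"offset": [0,0,10],"yaw": 0},{"offset": [0,0,10],"yaw": 0},{"offset": [0,0,7],"yaw": 0},{"offset": [0,0,4],"yaw": 0},{"offset": [0,0,1],"yaw": 0},{"offset": [0,0,0],"yaw": 0},{"offset": [0,0,0],"yaw": 0},{"offset": [0,0,0],"yaw": 0}]}}

```text
time: 10.3
tool_pos: [0.4948, 0.1827, 0.0841]
tool_rot: [3.141, 0.001, 2.854]
contact_force: [-0.4, -0.2, -2.6]
opening: 0.0332
grip_force: 25.0
```

Request:
{"fn": "send_rows", "kwargs": {"plan": [{"offset": [0,0,1],"yaw": 0},{"offset": [0,0,1],"yaw": 0},{"offset": [0,0,0],"yaw": 0},{"offset": [0,0,0],"yaw": 0},{"offset": [0,0,0],"yaw": 0}]}}

```text
time: 10.8
tool_pos: [0.4948, 0.1827, 0.082]
tool_rot: [3.141, 0.001, 2.854]
contact_force: [-0.5, 0.3, 2.0]
opening: 0.0334
grip_force: 25.0
```

Request:
{"fn": "send_rows", "kwargs": {"plan": [{"offset": [0,0,-0.5],"yaw": 0},{"offset": [0,0,0],"yaw": 0},{"offset": [0,0,0],"yaw": 0}], "squeeze": 5}}

```text
time: 11.1
tool_pos: [0.4946, 0.1827, 0.0821]
tool_rot: [3.141, -0.0, 2.854]
contact_force: [-0.2, 0.8, -1.0]
opening: 0.034
grip_force: 5.0
```

Request:
{"fn": "send_rows", "kwargs": {"plan": [{"offset": [0,0,0],"yaw": 0},{"offset": [0,0,0],"yaw": 0},{"offset": [0,0,0],"yaw": 0},{"offset": [0,0,0],"yaw": 0},{"offset": [0,0,0],"yaw": 0},{"offset": [0,0,0],"yaw": 0},{"offset": [0,0,0],"yaw": 0},{"offset": [0,0,0],"yaw": 0}], "hand": 0}}

```text
time: 11.9
tool_pos: [0.4946, 0.1826, 0.0822]
tool_rot: [3.141, 0.0, 2.854]
contact_force: [0.1, -0.1, 0.4]
opening: 0.0902
grip_force: 0.0
```

Request:
{"fn": "send_rows", "kwargs": {"plan": [{"offset": [0,0,-10],"yaw": 0},{"offset": [0,0,-20],"yaw": 0},{"offset": [0,0,-20],"yaw": 0},{"offset": [0,0,-10],"yaw": 0},{"offset": [0,0,0],"yaw": 0},{"offset": [0,0,0],"yaw": 0}]}}

```text
time: 12.5
tool_pos: [0.4943, 0.1826, 0.142]
tool_rot: [-3.142, -0.0, 2.854]
contact_force: [-0.4, 0.6, 0.2]
opening: 0.0918
grip_force: 0.0
```

```bash
python3 - <<'E'
from draw import *
s=status.observe(); print(s["tool_pos"],s["tool_rot"],s["contact_force"])
ci=camera_info("wrist"); a=read_camera("wrist")[:,:,::-1]
for r in models.regions_of("wrist","barrel"):
    ys,xs=np.nonzero(r["mask"]); print(r["conf"],r["extent"],*axis(toz("wrist",np.c_[xs,ys],.08,ci)))
b=read_camera("scene")[:,:,::-1]
o=np.zeros((560,800,3),np.uint8); o[:280,:512]=a[:280]; o[:,520:]=0
c=b[150:290,270:410]; o[:280,520:800]=cv2.resize(c,(280,280),interpolation=cv2.INTER_CUBIC)
o[280:,:400]=cv2.resize(a[60:200,160:360],(400,280),interpolation=cv2.INTER_CUBIC)
cv2.imwrite("pics/m5.png",o)
E
```

```text
[0.4943221  0.18257699 0.14199951] [-3.14157483e+00 -2.08771447e-04  2.85378356e+00] [-0.41700254  0.5904186   0.19929929]
0.96 [228.3, 125.7, 278.0, 302.6] [0.49736224 0.18216446] [0.03446616 0.13146075] -0.2808444
```

View pics/m5.png

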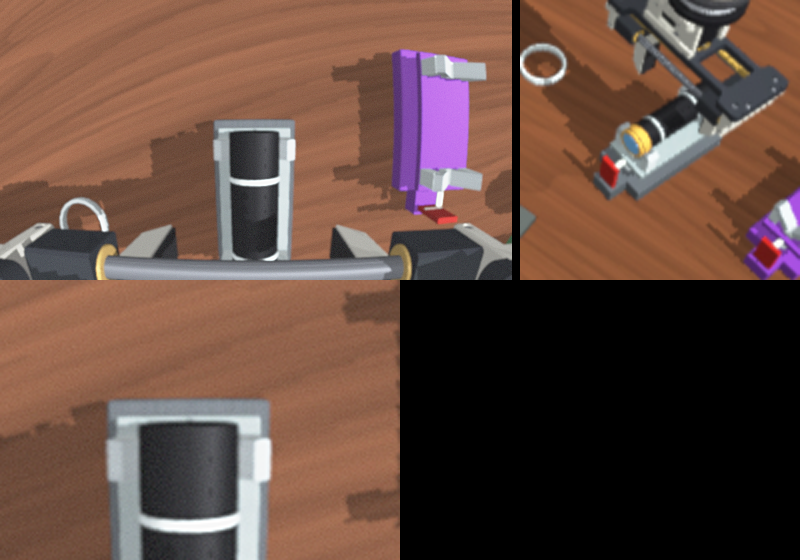

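The barrel sits in both saddles with the glass end to the red post and about 5 mm overhang past the rear saddle, so it is centred. Next I close the fingers above it and press.

Request:
{"fn": "send_rows", "kwargs": {"plan": [{"offset": [0,0,0],"yaw": 0},{"offset": [0,0,0],"yaw": 0},{"offset": [0,0,0],"yaw": 0},{"offset": [0,0,0],"yaw": 0},{"offset": [0,0,0],"yaw": 0},{"offset": [0,0,0],"yaw": 0},{"offset": [0,0,0],"yaw": 0},{"offset": [0,0,0],"yaw": 0},{"offset": [0,0,0],"yaw": 0},{"offset": [0,0,0],"yaw": 0}], "hand": 1, "squeeze": 20}}

```text
time: 13.65
tool_pos: [0.4946, 0.1826, 0.1422]
tool_rot: [3.142, 0.0, 2.854]
contact_force: [-0.5, 0.4, 0.1]
opening: 0.0161
grip_force: 0.0
```

Request:
{"fn": "send_rows", "kwargs": {"plan": [{"offset": [0,0,5],"yaw": 0},{"offset": [0,0,8],"yaw": 0},{"offset": [0,0,5],"yaw": 0},{"offset": [0,0,3],"yaw": 0},{"offset": [0,0,0],"yaw": 0},{"offset": [0,0,0],"yaw": 0},{"offset": [0,0,0],"yaw": 0}]}}

```text
time: 14.35
tool_pos: [0.4948, 0.1827, 0.1214]
tool_rot: [3.141, 0.0, 2.854]
contact_force: [-0.4, -0.3, 0.1]
opening: 0.0004
grip_force: 0.0
```

Request:
{"fn": "send_rows", "kwargs": {"plan": [{"offset": [0,0,1],"yaw": 0},{"offset": [0,0,1],"yaw": 0},{"offset": [0,0,0],"yaw": 0},{"offset": [0,0,0],"yaw": 0}]}}

```text
time: 14.75
tool_pos: [0.4946, 0.1826, 0.1192]
tool_rot: [3.142, 0.0, 2.854]
contact_force: [-0.2, -0.9, -0.0]
opening: 0.0004
grip_force: 0.0
```

Request:
{"fn": "send_rows", "kwargs": {"plan": [{"offset": [0,0,1],"yaw": 0},{"offset": [0,0,0],"yaw": 0},{"offset": [0,0,0],"yaw": 0}]}}

```text
time: 15.05
tool_pos: [0.4946, 0.1826, 0.1183]
tool_rot: [3.141, 0.0, 2.854]
contact_force: [0.9, -0.4, 1.0]
opening: 0.0004
grip_force: 0.1
```

Request:
{"fn": "send_rows", "kwargs": {"plan": [{"offset": [0,0,1],"yaw": 0},{"offset": [0,0,0],"yaw": 0},{"offset": [0,0,0],"yaw": 0}]}}

```text
time: 15.35
tool_pos: [0.4947, 0.1827, 0.1174]
tool_rot: [3.141, 0.0, 2.854]
contact_force: [-0.5, -0.5, 2.0]
opening: 0.0007
grip_force: 1.2
```

Request:
{"fn": "send_rows", "kwargs": {"plan": [{"offset": [0,0,1],"yaw": 0},{"offset": [0,0,0],"yaw": 0},{"offset": [0,0,0],"yaw": 0}]}}

```text
time: 15.65
tool_pos: [0.4947, 0.1827, 0.1163]
tool_rot: [3.141, 0.0, 2.854]
contact_force: [-0.3, 0.2, 3.1]
opening: 0.0006
grip_force: 1.4
```

Contact came at TCP z ≈ 0.118, as expected. I continue to about 7 mm.

Request:
{"fn": "send_rows", "kwargs": {"plan": [{"offset": [0,0,1],"yaw": 0},{"offset": [0,0,1],"yaw": 0},{"offset": [0,0,1],"yaw": 0},{"offset": [0,0,0],"yaw": 0},{"offset": [0,0,0],"yaw": 0}]}}

```text
time: 16.15
tool_pos: [0.4947, 0.1827, 0.1133]
tool_rot: [3.141, 0.0, 2.854]
contact_force: [-0.1, -0.2, 3.9]
opening: 0.0006
grip_force: 2.2
```

Request:
{"fn": "send_rows", "kwargs": {"plan": [{"offset": [0,0,1],"yaw": 0},{"offset": [0,0,1],"yaw": 0},{"offset": [0,0,0.4],"yaw": 0},{"offset": [0,0,0],"yaw": 0},{"offset": [0,0,0],"yaw": 0},{"offset": [0,0,0],"yaw": 0},{"offset": [0,0,0],"yaw": 0}]}}

```text
time: 16.85
tool_pos: [0.4947, 0.1827, 0.1109]
tool_rot: [3.141, 0.0, 2.854]
contact_force: [-0.7, 0.2, 6.1]
opening: 0.0003
grip_force: 2.7
```

```bash
python3 - <<'E'
from h import *
F=[]
for i in range(6):
    a=read_camera("wrist" if i%2 else "scene"); s=status.observe(); F.append(s["contact_force"])
    if i%2==0: b=a
print(np.mean(F,0),s["tool_pos"],s["tool_rot"],s["time"])
ci=camera_info("wrist")
for r in models.regions_of("wrist","barrel"):
    ys,xs=np.nonzero(r["mask"]); print(r["conf"],r["extent"],*axis(toz("wrist",np.c_[xs,ys],.075,ci)))
o=np.zeros((400,800,3),np.uint8); o[:,:400]=cv2.resize(b[150:290,270:410,::-1],(400,400),interpolation=cv2.INTER_CUBIC); o[:300,400:]=cv2.resize(a[:,:,::-1],(400,300)); cv2.imwrite("pics/m6.png",o)
E
```

```text
[-0.51546348 -0.17288437  5.51885111] [0.49466218 0.1826733  0.11093326] [3.14134730e+00 2.78011301e-04 2.85383210e+00] 17.15
0.7 [210.3, 129.0, 300.3, 233.4] [0.46317355 0.19174545] [0.05263535 0.06395697] -0.28755206
```

View pics/m6.png

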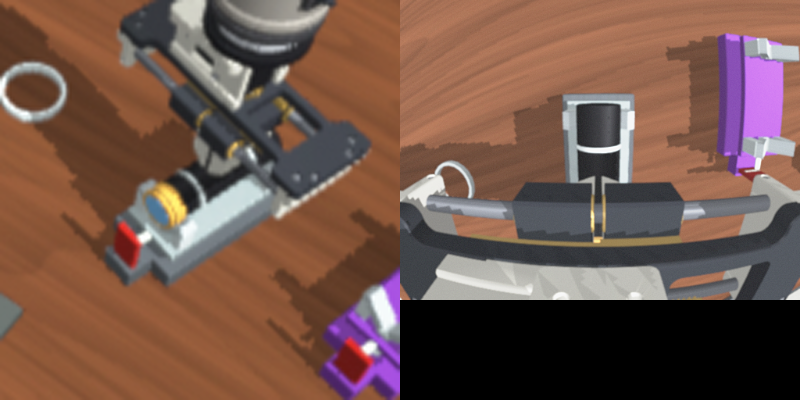

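The picture shows the barrel seated in the V with the closed fingertips on top and the glass end at the red post. The push is 5.5 N with the rest about 7 mm down, so I hand in.

```bash
python3 -c "
from cell import ticket
print(ticket.hand_in())"
```

```text
the job is handed in; nothing more can be done
None
```

I handed the job in with the barrel lying in the V-rest, glass end to the red post, and the closed fingertips holding it pressed about 7 mm down at roughly 5.5 N; the hand-in returned no verdict.

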